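Load the culture-bottle carrier, shut its gate and hold it up level

TASK

Get the bottle carrier ready to be taken to the incubator: slide the two culture bottles that still stand on the bench into its lane through the open end, behind the one already in it, so that all three stand upright in single file, then swing the gate fully shut behind them. Then take the carrier by the black grip of its bail, lift it straight up until it is about 12 cm clear of the bench, and finish there while still holding it, steady and level with the bottles in it. Do not tip a bottle or the carrier, and leave the other things on the bench where they are.

Things in the scene. Friction and masses are not known exactly. Their poses are not given: they have to be found in the camera images.
- carrier: Loose bright-steel carrier, 0.42 kg, one lane for three bottles. Origin: centre of its underside; local x along the lane, open mouth at -x, end stop (58 mm tall) at +x, z up. Floor 146 x 78 mm, 3 mm thick, with a sloping entry lip out to x = -87 mm. Rails and their posts lie within 37 mm of the centre line, below 50 mm. A fixed bail of 7 mm rod straddles the lane at x = 0, legs at y = +-33.5 mm.
- bail_grip (a point): Centre of the black grip on top of the bail, 132 mm above the carrier's underside over the middle of the lane: 16 mm along the lane (the width to pinch), 44 mm across it, 18 mm tall (123 to 141 mm up). The loaded carrier (about 0.84 kg) balances within 5 mm of it. Pinch it from above, closing along the lane. Axes as the carrier's.
- lane (a point): Middle of the lane on the carrier's floor (3 mm up), axes as the carrier's. Two guide rails a side (6 mm rods 20 and 46 mm up) leave 48 mm, flaring from x = -56 to -72 mm to 60 mm. End stop's face at x = 68.5 mm, shut gate's face at -70.5 mm: three 44 mm bottles fit with 7 mm to spare; against the stop they stand at x = +46, +2 and -42 mm.
- gate (a joint): Angle of the gate at the mouth, rad: 0 = fully shut across the lane, about 1.6 = standing straight out along -x; it swings about a vertical hinge with light friction and stays where it is left.
- gate_hinge (a point): On the gate's hinge axis, at x = -72, y = -37 mm of the carrier, 36 mm up. The gate runs from it 70 mm in the carrier's direction (-sin g, cos g) for gate angle g. The hinge pin reaches 60 mm up; the gate's strap is 3 mm thick, 24 to 48 mm up.
- gate_post (a point): On the axis of the upright round post at the free end of the gate (10 mm in diameter, from 24 to 80 mm up, black tip), 66 mm up, 70 mm from the hinge axis: push or pinch it to swing the gate.
- bottle_in: Brown 44 mm culture bottle with a ribbed blue screw cap, 105 mm tall, 0.14 kg: body 44 mm in diameter up to a shoulder below 82 mm, cap 29.6 mm in diameter from 82 to 105 mm. Origin: centre of its underside, z up. Stands in the carrier's lane from the start.
- bottle_left: Brown 44 mm culture bottle with a ribbed blue screw cap, 105 mm tall, 0.14 kg: body 44 mm in diameter up to a shoulder below 82 mm, cap 29.6 mm in diameter from 82 to 105 mm. Origin: centre of its underside, z up. Stands on the bench, nearer the robot than the carrier.
- bottle_right: Brown 44 mm culture bottle with a ribbed blue screw cap, 105 mm tall, 0.14 kg: body 44 mm in diameter up to a shoulder below 82 mm, cap 29.6 mm in diameter from 82 to 105 mm. Origin: centre of its underside, z up. Stands on the bench to the right, near the carrier's mouth.
- timer: Bystander, leave it where it is. White lab timer 60 x 64 x 19 mm, origin at the centre of its underside.
- specimen_cup: Bystander, leave it where it is. Specimen cup with a screw lid, 64 mm in diameter, 62 mm tall, origin at the centre of its underside.
- oil_bottle: Bystander, leave it where it is. Small brown oil bottle, 27 mm in diameter, 66 mm tall, origin at the centre of its underside.
- marker: Bystander, leave it where it is. Black marker pen lying near the bench's front edge, 14 x 138 x 16 mm, long along its y, origin at the centre of its underside.
- tape_roll: Bystander, leave it where it is. Roll of masking tape lying flat, 96 mm in diameter, 19 mm high, origin at the centre of its underside.

How it is judged:
By the outcome, as a careful person would: the job done as asked, in the order asked, and still so for the second after the job is handed in, while the arm keeps its last pose, push and grip.
It also fails if it takes over 72 s, if anything falls off the work surface, if the arm or the gripper's body presses on something with over 40 N, if the wrist force passes 120 N, or if a joint passes its speed limit or range.

ROBOT

A 6-joint arm with a two-finger parallel gripper is mounted at the origin on a cart in front of the work surface, level with it; the furniture and walls round the work are solid. World frame = base frame: x ahead of the robot, y to its left, z up, the work surface at z = 0. Lengths are in m, angles in rad, forces in N, time in s.
With the tool pointing down it reaches from about 0.375 to 0.975 m from the base axis. Payload 3.8 kg.
Tool frame: the origin (TCP) lies midway between the tips of the shut fingers; the grasp point (between the pads) lies 19 mm behind it; z points along the fingers, y is the line along which they close (so a half turn about z gives the same grasp; the last joint's range is limited). The gripper opens to 85 mm and grips with 20 to 120 N. Pads are 22 mm wide; open, the fingers measure 114 mm over their backs; the gripper's body (76 mm by 85 mm) begins 54 mm behind the grasp point. The pads swing forward as they close: fully open they stand 13 mm farther back than shut.
Start: joints at [1.144, 0.264, 1.604, -0, 1.274, -0.037], TCP at [0.256, 0.624, 0.231] pointing down, gripper open.
Joint ranges: [-2.63, 2.63], [-0.94, 2.18], [0.31, 2.57], [-1.31, 4.45], [0, 2.66], [-2.55, 2.55]. Speed limits (rad/s): [2.57, 2.57, 3.14, 3.14, 3.14, 3.14].

INTERFACE

Orientations are given as a rotation vector (axis times angle).
In Python, from workcell import bot, read_camera, camera_info, ticket gives the robot as it stands.
- The arm moves only by the tool servo_tool, never from a script. Its argument "targets" is a list of rows, each an object of numbers: "hand": the closure, from -1 (fully open) to 1 (shut); "x", "y", "z": the shift along the tool's x, y, z as a fraction of full scale; "roll": the turn about the tool's z as a fraction of full scale. In form: [{"hand": .., "x": .., "y": .., "z": .., "roll": ..}, ...]. A call has 1 to 10 rows; each row is the pose to reach, as a shift and turn from the pose commanded when the call began, along the tool's axes at that moment, turning the shorter way round; what a row does not reach only later rows make up. Full scale, the value 1, is 50 cm for a shift and 180 degrees for a turn. A row lasts 1/12 s, in which the tool goes at most 41.7 mm and 7.16 degrees, less where a joint would pass 70% of its speed; a pose out of reach is approached as far as the arm can. A call with a number of a shift or a turn outside -1 to 1 is refused whole. A call with a gripper value outside its range is refused whole. The fingers move at their own pace and stop on an object; "grip_force" is the grip in N (left out, the last holds). Time passes only in rows, so rows that repeat a pose let the fingers close. It gives the time, the measured TCP pose, the force, the opening and the grip force at its end, in the units of the state.
- bot.read_state(): the state, without advancing time (a new reading comes with each control period).
- read_camera(name): name is "side" or "top" or "wrist"; returns the picture (384x512x3 uint8, red, green, blue); there is no depth.
- camera_info(name): a dict with "fx", "fy", "cx", "cy" (pixels), "eye" and "orientation" of the camera in the world; the wrist camera has in their place "T_tool_cam" (4x4, takes a point from camera to tool coordinates, whose origin is the TCP and whose axes are the flange's). Camera axes: x right, y down, z forward; pixel columns grow to the right and rows downward; lengths in m; the calibration is good to about 2 mm. A picture is of the moment at which its call begins: read the wrist's pose just before it. camera_info takes no time and is no camera call.
- ticket.finish_job(): hands the job in; it is judged then, once.
The state is a dict: "time": time; "q": joint angles; "joint_vel": joint speeds; "joint_torque": joint torques, N m; "tool_pos": TCP position; "tcp_rot": TCP orientation; "wrist_force": force on the tool from outside, world axes, zero at the start; "torque": the same for the moment, N m; "width": opening from 0.0 (shut) to 1.0 (fully open); "grip_force": force on a finger pad.
Only numpy, scipy, OpenCV 4.12 (cv2) and the standard library are available. Lean on these libraries where they do the work, as an engineer would, in place of code of your own. Each camera call takes 0.05 s, during which the arm holds its last target. There are 200 camera calls.

## Working session

There is one attempt and no reset: what is moved stays moved. The work goes in short steps, Python scripts to look and compute and a tool call to move; the robot and the scene stay as the last step left them, time stands still between calls to the robot, and variables do not carry over. Pictures are saved under pics/ and viewed, at most 10 in all, crops included, and the job is handed in when it is done.

Besides the shell and the picture viewer there is one more tool, called after "Emit:" as name([rows], argument=value, ...), one row to a line, values as JSON. servo_tool: Moves the arm, as the interface text tells. Its arguments: {"type":"object","properties":{"targets":{"type":"array"},"grip_force":{"type":"number"}},"required":["targets"]}

```bash
mkdir -p pics; python3 - <<'E'
from workcell import bot, read_camera, camera_info
import cv2,numpy as np
np.set_printoptions(precision=4,suppress=True)
s=bot.read_state(); print(s)
for n in("side","top"):
    im=read_camera(n); cv2.imwrite(f"pics/{n}0.png",cv2.resize(im[:,:,::-1],(800,600),interpolation=cv2.INTER_CUBIC)); cv2.imwrite(f"{n}0_raw.png",im[:,:,::-1])
for n in("side","top","wrist"): print(n,camera_info(n))
E
```

```text
{'time': 0.0, 'q': array([ 1.1441,  0.2648,  1.6053, -0.    ,  1.2737, -0.0369]), 'joint_vel': array([ 0.0016, -0.0016,  0.0006, -0.0006, -0.001 ,  0.0013]), 'joint_torque': array([ -0.0006, -51.513 , -36.7301,   0.0002,   0.0131,   0.    ]), 'tool_pos': array([0.2562, 0.6237, 0.2299]), 'tcp_rot': array([-0.6084, -3.0816,  0.0034]), 'wrist_force': array([ 0.2576, -0.4837, -0.8019]), 'torque': array([-0.0291, -0.0097,  0.011 ]), 'grip_force': 0.0, 'width': 0.9988182772006646}
side {'fx': 433.404333074869, 'fy': 433.404333074869, 'cx': 255.49767715511067, 'cy': 181.839948064997, 'eye': array([ 1.3445, -0.5238,  1.2448]), 'orientation': array([-2.1387, -1.3195,  0.4496])}
top {'fx': 383.6556546792443, 'fy': 383.6556546792443, 'cx': 250.6310466583497, 'cy': 188.88650491317713, 'eye': array([ 0.288 , -0.1147,  1.311 ]), 'orientation': array([-2.084 ,  2.1421, -0.1889])}
wrist {'fx': 307.3128760451179, 'fy': 307.3128760451179, 'cx': 256.4062975334199, 'cy': 190.55174607120682, 'T_tool_cam': array([[ 0.0001, -0.96  , -0.28  ,  0.0703],
       [ 1.    , -0.0001,  0.0007,  0.001 ],
       [-0.0007, -0.28  ,  0.96  , -0.1432],
       [ 0.    ,  0.    ,  0.    ,  1.    ]])}
```

View pics/top0.png

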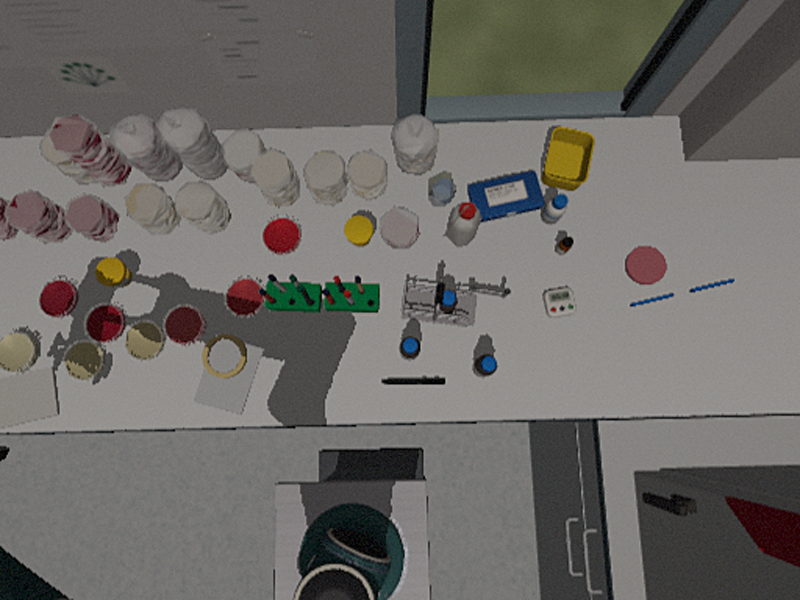

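View pics/side0.png

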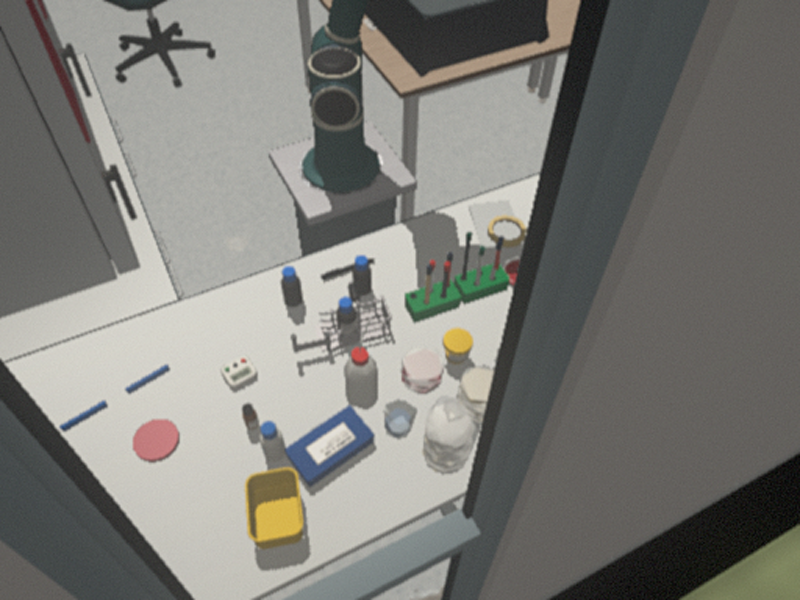

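The overview shows the carrier near (440,300) with its mouth to the right and the gate open, its post near (507,292). bottle_in is at (449,298), bottle_left at (410,346) and bottle_right at (486,364). In the side view the caps are at (361,262), (290,272) and (346,304). I'll enlarge both.

```bash
python3 - <<'E'
import cv2,numpy as np
t=cv2.imread("top0_raw.png")[165:255,240:360]; s=cv2.imread("side0_raw.png")[155:245,170:270]
cv2.imwrite("pics/topc.png",cv2.resize(t,None,fx=6.6,fy=6.6,interpolation=cv2.INTER_CUBIC))
cv2.imwrite("pics/sidec.png",cv2.resize(s,None,fx=6.6,fy=6.6,interpolation=cv2.INTER_CUBIC))
E
cat > h.py <<'E'
import numpy as np,cv2
from scipy.spatial.transform import Rotation as R
from workcell import bot, read_camera, camera_info
np.set_printoptions(precision=4,suppress=True)
def cam(n,st=None):
    c=camera_info(n); K=(c['fx'],c['fy'],c['cx'],c['cy'])
    if n!='wrist': return K,np.array(c['eye']),R.from_rotvec(c['orientation']).as_matrix()
    T=np.eye(4);T[:3,:3]=R.from_rotvec(st['tcp_rot']).as_matrix();T[:3,3]=st['tool_pos']
    T=T@c['T_tool_cam']; return K,T[:3,3],T[:3,:3]
def ray(C,u,v):
    K,e,M=C; d=M@np.array([(u-K[2])/K[0],(v-K[3])/K[1],1]); return e,d/np.linalg.norm(d)
def atz(C,u,v,z):
    e,d=ray(C,u,v); return e+d*(z-e[2])/d[2]
def proj(C,p):
    K,e,M=C; q=M.T@(np.array(p)-e); return np.array([K[0]*q[0]/q[2]+K[2],K[1]*q[1]/q[2]+K[3]])
def tri(rs):
    A=sum(np.eye(3)-np.outer(d,d) for e,d in rs); b=sum((np.eye(3)-np.outer(d,d))@e for e,d in rs)
    p=np.linalg.solve(A,b); return p,[np.linalg.norm(np.cross(p-e,d)) for e,d in rs]
E
```

```text
(no output)
```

View pics/topc.png

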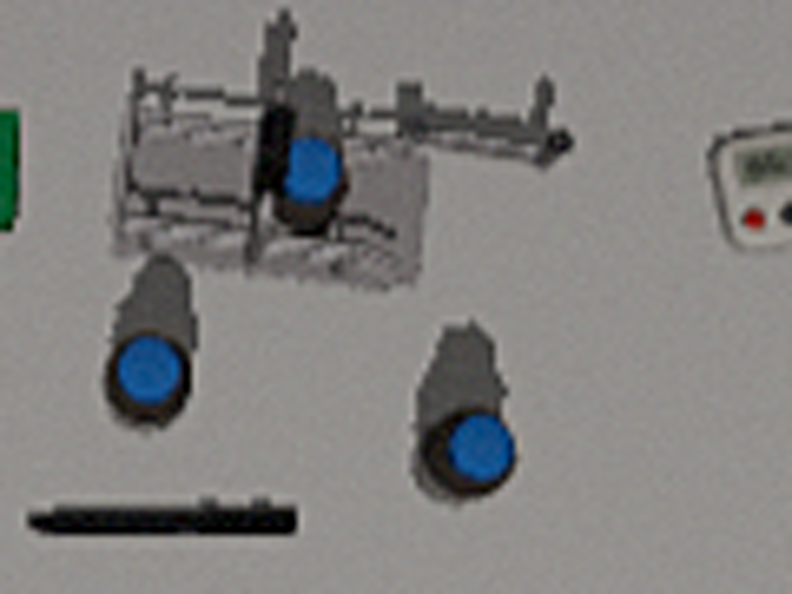

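View pics/sidec.png

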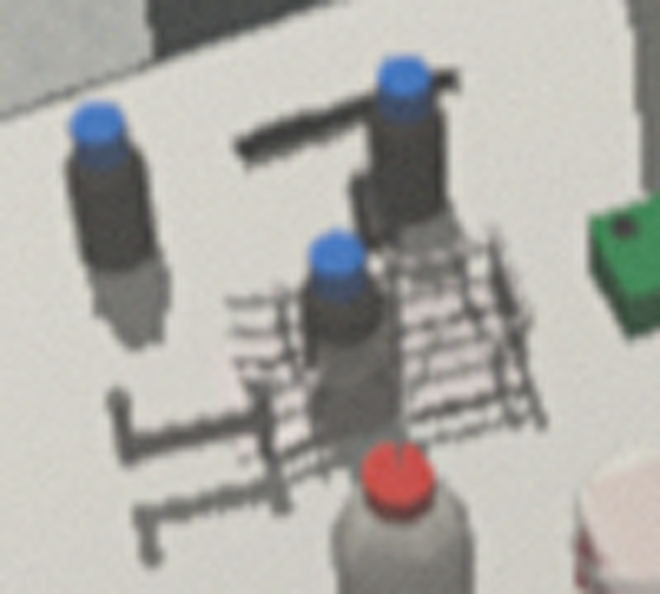

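```bash
python3 - <<'E'
from h import *
T=cam('top');S=cam('side')
t=lambda u,v:ray(T,240+u/6.6-.42,165+v/6.6-.42); s=lambda u,v:ray(S,170+u/6.6-.42,155+v/6.6-.42)
tz=lambda u,v,z:atz(T,240+u/6.6-.42,165+v/6.6-.42,z)
for n,a,b in [("L",(150,370),(405,74)),("R",(481,448),(98,120)),("I",(313,169),(338,251)),("post",(560,140),(118,395)),("grip",(275,150),(363,200))]:
    p,r=tri([t(*a),s(*b)]); print(n,p,r[0], tz(*a,{'post':.08,'grip':.138}.get(n,.105)))
for n,a,z in [("floorcorner mouth near",(415,287),.003),("mouth far",(430,145),.003),("stop near",(115,250),.003),("hinge",(405,125),.05)]: print(n,tz(*a,z))
E
```

```text
L [ 0.422  -0.1315  0.1056] 0.00250837652372722 [ 0.4211 -0.1339  0.105 ]
R [ 0.3804 -0.2876  0.1054] 0.0017533185705649568 [ 0.3798 -0.2893  0.105 ]
I [ 0.5168 -0.2129  0.1089] 0.0028191990964536546 [ 0.5165 -0.2158  0.105 ]
post [ 0.5323 -0.3383  0.083 ] 0.0017224430287840272 [ 0.5323 -0.3405  0.08  ]
grip [ 0.5189 -0.1954  0.1428] 0.0001598230658400655 [ 0.5199 -0.1956  0.138 ]
floorcorner mouth near [ 0.4718 -0.2746  0.003 ]
mouth far [ 0.5469 -0.2863  0.003 ]
stop near [ 0.4958 -0.1192  0.003 ]
hinge [ 0.5483 -0.268   0.05  ]
```

```bash
cat >> h.py <<'E'
def go(x,y,z,yaw,base=None):
    """yaw = world angle (deg) of tool y; prints fractions from present pose"""
    s=bot.read_state(); p,M=(s['tool_pos'],R.from_rotvec(s['tcp_rot']).as_matrix()) if base is None else base
    d=M.T@(np.array([x,y,z])-p)/.5; cy=np.degrees(np.arctan2(M[1,1],M[0,1]))
    r=-((yaw-cy+180)%360-180)/180
    print("d",d,"roll",round(r,4),"now",p,"yaw",round(cy,2),"rows>=",round(max(np.linalg.norm(d)*.5/.0417,abs(r)*180/7.16),1))
E
python3 -c "
from h import *
go(.47,-.17,.27,-8.5)"
```

```text
d [-0.9988 -1.306  -0.0773] roll 0.4231 now [0.2562 0.6237 0.23  ] yaw 67.66 rows>= 19.7
```

Emit:
servo_tool([
  {"hand":-1,"x":-0.5,"y":-0.65,"z":-0.08,"roll":0.21},
  {"hand":-1,"x":-0.5,"y":-0.65,"z":-0.08,"roll":0.21},
  {"hand":-1,"x":-0.5,"y":-0.65,"z":-0.08,"roll":0.21},
  {"hand":-1,"x":-0.5,"y":-0.65,"z":-0.08,"roll":0.21},
  {"hand":-1,"x":-0.5,"y":-0.65,"z":-0.08,"roll":0.21},
  {"hand":-1,"x":-0.5,"y":-0.65,"z":-0.08,"roll":0.21},
  {"hand":-1,"x":-0.5,"y":-0.65,"z":-0.08,"roll":0.21},
  {"hand":-1,"x":-0.5,"y":-0.65,"z":-0.08,"roll":0.21},
  {"hand":-1,"x":-0.5,"y":-0.65,"z":-0.08,"roll":0.21},
  {"hand":-1,"x":-0.5,"y":-0.65,"z":-0.08,"roll":0.21},
])

```text
time: 0.93
tool_pos: [0.364, 0.2264, 0.2712]
tcp_rot: [1.574, 2.719, -0.001]
wrist_force: [0.3, 0.5, -0.7]
width: 1.003
grip_force: 0.0
```

```bash
python3 -c "
from h import *
go(.47,-.17,.27,-8.5)"
```

```text
d [-0.793  -0.2111  0.0028] roll 0.2132 now [0.364  0.2264 0.2712] yaw 29.88 rows>= 9.8
```

Emit:
servo_tool([
  {"hand":-1,"x":-0.79,"y":-0.21,"z":0,"roll":0.213},
  {"hand":-1,"x":-0.79,"y":-0.21,"z":0,"roll":0.213},
  {"hand":-1,"x":-0.79,"y":-0.21,"z":0,"roll":0.213},
  {"hand":-1,"x":-0.79,"y":-0.21,"z":0,"roll":0.213},
  {"hand":-1,"x":-0.79,"y":-0.21,"z":0,"roll":0.213},
  {"hand":-1,"x":-0.79,"y":-0.21,"z":0,"roll":0.213},
  {"hand":-1,"x":-0.79,"y":-0.21,"z":0,"roll":0.213},
  {"hand":-1,"x":-0.79,"y":-0.21,"z":0,"roll":0.213},
  {"hand":-1,"x":-0.79,"y":-0.21,"z":0,"roll":0.213},
  {"hand":-1,"x":-0.79,"y":-0.21,"z":0,"roll":0.213},
])

```text
time: 1.77
tool_pos: [0.4698, -0.1691, 0.2709]
tcp_rot: [2.381, 2.049, -0.001]
wrist_force: [0.8, 0.3, 0.2]
width: 0.997
grip_force: 0.0
```

```bash
python3 -c "
from h import *
read_camera('wrist')
go(.47,-.17,.27,-8.5)
s=bot.read_state();im=read_camera('wrist');np.savez('w1.npz',im=im,**s)
cv2.imwrite('pics/w1.png',cv2.resize(im[:,:,::-1],(800,600),interpolation=cv2.INTER_CUBIC))
print(s['time'],s['q'])"
```

```text
d [ 0.0072 -0.0035  0.0016] roll -0.0009 now [ 0.4712 -0.1738  0.2708] yaw -8.67 rows>= 0.1
1.8167 [-0.3999 -0.0921  1.9159 -0.0046  1.3151 -0.2474]
```

View pics/w1.png

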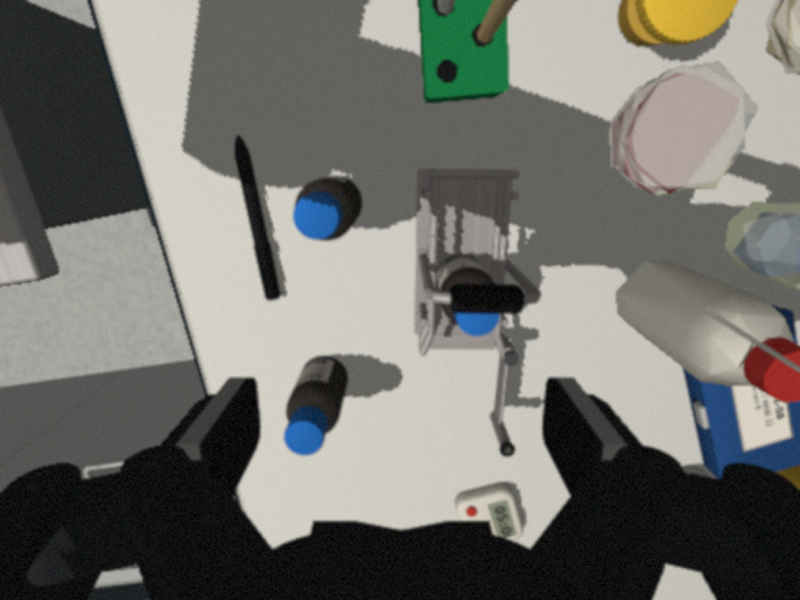

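The wrist view (800x600 scale) shows the caps at (317,216), (305,434) and (477,318). The bail grip runs from (451,297) to (523,298), the post tip is at (508,449), and the carrier's far floor corners are at (418,169) and (518,171). I'll take a second, closer view.

Emit:
servo_tool([
  {"hand":-1,"x":0.03,"y":0.05,"z":0.12,"roll":0},
  {"hand":-1,"x":0.03,"y":0.05,"z":0.12,"roll":0},
  {"hand":-1,"x":0.03,"y":0.05,"z":0.12,"roll":0},
  {"hand":-1,"x":0.03,"y":0.05,"z":0.12,"roll":0},
])

```text
time: 2.2
tool_pos: [0.4952, -0.1536, 0.2094]
tcp_rot: [-2.375, -2.05, 0.004]
wrist_force: [0.5, 0.5, 0.7]
width: 1.0
grip_force: 0.0
```

```bash
python3 -c "
from h import *
read_camera('wrist')
s=bot.read_state();im=read_camera('wrist');np.savez('w2.npz',im=im,**s)
cv2.imwrite('pics/w2.png',cv2.resize(im[:,:,::-1],(800,600),interpolation=cv2.INTER_CUBIC))
print(s['time'],s['tool_pos'])"
```

```text
2.25 [ 0.4962 -0.1542  0.2112]
```

View pics/w2.png

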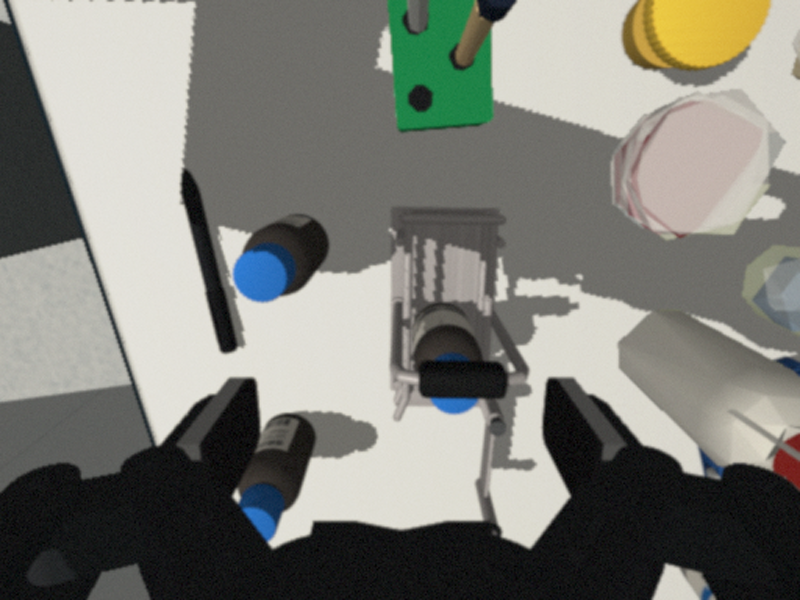

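```bash
cat > fit.py <<'E'
from h import *
from scipy.optimize import least_squares
W1=cam('wrist',dict(np.load('w1.npz')));W2=cam('wrist',dict(np.load('w2.npz')));T=cam('top');S=cam('side')
w=lambda C:(lambda u,v:ray(C,u/1.5625-.18,v/1.5625-.18))
t=lambda u,v:ray(T,240+u/6.6-.42,165+v/6.6-.42); s=lambda u,v:ray(S,170+u/6.6-.42,155+v/6.6-.42)
a,b=w(W1),w(W2)
obs=dict(L=[a(317,217),b(264,273),t(150,370),s(405,74)],R=[a(305,435),t(481,448),s(98,120)],
 grip=[a(486.5,298.5),b(463,380),t(275,150)],gl=[a(451,297.5),b(420,379)],gr=[a(523,299),b(506,380)],
 post=[a(508,449),b(491,530),t(560,140),s(118,395)],pin=[a(510,355),b(498,425)])
P={}
for k,v in obs.items():
    P[k],r=tri(v); print(k,P[k],np.array(r)*1e3, 'w-only',tri(v[:2])[0])
def f(q):
    c,sn=np.cos(q[2]),np.sin(q[2]); out=[]
    for k,l in dict(grip=(0,0,.136),gl=(0,.022,.134),gr=(0,-.022,.134),pin=(-.072,-.037,.06)).items():
        p=np.array([q[0]+c*l[0]-sn*l[1],q[1]+sn*l[0]+c*l[1],l[2]])
        for e,d in obs[k][:2]: out+=list(np.cross(p-e,d))
    return out
q=least_squares(f,[.52,-.19,1.45]); print("carrier",q.x,np.degrees(q.x[2]),np.array(q.fun).reshape(-1,3)*1e3)
x,y,th=q.x
for k in ('L','R','post','pin'):
    d=P[k][:2]-[x,y]; print(k,"local",np.cos(th)*d[0]+np.sin(th)*d[1],-np.sin(th)*d[0]+np.cos(th)*d[1])
for l in [(-.073,.039,.003),(-.073,-.039,.003),(.073,.039,.003),(.073,-.039,.003)]:
    p=[x+np.cos(th)*l[0]-np.sin(th)*l[1],y+np.sin(th)*l[0]+np.cos(th)*l[1],l[2]]
    u=proj(T,p); print(l,proj(W1,p)*1.5625,proj(W2,p)*1.5625,(u-[240,165])*6.6)
E
python3 fit.py
```

```text
L [ 0.4239 -0.1313  0.1046] [0.9011 2.7683 3.7065 2.5703] w-only [ 0.4228 -0.1326  0.0929]
R [ 0.3815 -0.2873  0.1039] [2.6975 2.639  1.8981] w-only [ 0.3809 -0.2911  0.0948]
grip [ 0.523  -0.196   0.1269] [1.3925 1.1457 0.9239] w-only [ 0.5222 -0.191   0.1386]
gl [ 0.5013 -0.1872  0.139 ] [0.5928 0.5928] w-only [ 0.5013 -0.1872  0.139 ]
gr [ 0.5436 -0.1948  0.1377] [0.1521 0.1521] w-only [ 0.5436 -0.1948  0.1377]
post [ 0.5329 -0.3376  0.0808] [1.4879 1.3338 2.819  1.576 ] w-only [ 0.5338 -0.3376  0.0792]
pin [ 0.5459 -0.2619  0.0691] [1.0325 1.0325] w-only [ 0.5459 -0.2619  0.0691]
carrier [ 0.5225 -0.1919  1.4143] 81.03510727018539 [[ 0.265   0.4709 -0.1144]
 [-0.6011 -0.2425  0.0805]
 [ 0.0972 -0.2422  0.081 ]
 [-1.2692 -0.7359  0.3925]
 [-0.566   0.0272 -0.1332]
 [-1.2245 -0.0584 -0.1719]
 [ 2.7471  1.1924 -0.0573]
 [ 0.6271 -0.2375  0.2346]]
L local 0.04452469330911751 0.10691121782325219
R local -0.11623049246184104 0.12449149567371245
post local -0.14226039824284045 -0.03290823570466039
pin local -0.06550133109032588 -0.033993626137058114
(-0.073, 0.039, 0.003) [414.4071 333.4096] [389.5116 388.1153] [380.183 283.609]
(-0.073, -0.039, 0.003) [499.8588 333.77  ] [486.2195 389.0349] [396.0871 137.8671]
(0.073, 0.039, 0.003) [416.7673 167.6263] [390.1914 204.4215] [101.827  248.2352]
(0.073, -0.039, 0.003) [511.1449 168.131 ] [498.2645 205.5112] [120.7068 103.5477]
```

```bash
python3 -c "
from h import *
go(.4232,-.132,.16,-9);go(.4232,-.132,.074,-9)"
```

```text
d [ 0.0232 -0.1527  0.1048] roll 0.0032 now [ 0.497  -0.1546  0.2124] yaw -8.42 rows>= 2.2
d [ 0.0232 -0.1528  0.2768] roll 0.0032 now [ 0.497  -0.1546  0.2124] yaw -8.42 rows>= 3.8
```

Emit:
servo_tool([
  {"hand":-1,"x":0.023,"y":-0.152,"z":0.1,"roll":0.003},
  {"hand":-1,"x":0.023,"y":-0.152,"z":0.1,"roll":0.003},
  {"hand":-1,"x":0.023,"y":-0.152,"z":0.1,"roll":0.003},
  {"hand":-1,"x":0.023,"y":-0.152,"z":0.16,"roll":0.003},
  {"hand":-1,"x":0.023,"y":-0.152,"z":0.22,"roll":0.003},
  {"hand":-1,"x":0.023,"y":-0.152,"z":0.276,"roll":0.003},
  {"hand":-1,"x":0.023,"y":-0.152,"z":0.276,"roll":0.003},
  {"hand":-1,"x":0.023,"y":-0.152,"z":0.276,"roll":0.003},
])

```text
time: 2.97
tool_pos: [0.4227, -0.1321, 0.0737]
tcp_rot: [-2.388, -2.039, 0.001]
wrist_force: [1.7, 0.2, 0.0]
width: 1.005
grip_force: 0.0
```

Emit:
servo_tool([
  {"hand":1,"x":0,"y":0,"z":0,"roll":0},
  {"hand":1,"x":0,"y":0,"z":0,"roll":0},
  {"hand":1,"x":0,"y":0,"z":0,"roll":0},
  {"hand":1,"x":0,"y":0,"z":0,"roll":0},
  {"hand":1,"x":0,"y":0,"z":0,"roll":0},
  {"hand":1,"x":0,"y":0,"z":0,"roll":0},
  {"hand":1,"x":0,"y":0,"z":0,"roll":0},
  {"hand":1,"x":0,"y":0,"z":0,"roll":0},
  {"hand":1,"x":0,"y":0,"z":0,"roll":0},
  {"hand":1,"x":0,"y":0,"z":0,"roll":0},
], grip_force=35)

```text
time: 3.8
tool_pos: [0.4236, -0.1327, 0.0749]
tcp_rot: [2.389, 2.04, -0.0]
wrist_force: [-3.9, -0.2, 8.6]
width: 0.335
grip_force: 34.0
```

```bash
python3 -c "
from h import *
go(.4232,-.132,.074,-9)"
```

```text
d [ 0.0012 -0.0011  0.0018] roll -0.0 now [ 0.4236 -0.1327  0.0749] yaw -9.0 rows>= 0.0
```

```bash
cat >> h.py <<'E'
C0=np.array([.5225,-.1919]);TH=np.radians(81.0)
def gl(lx,ly,z,rel=-90,c=None,th=None):
    c=C0 if c is None else c; th=TH if th is None else th
    go(c[0]+np.cos(th)*lx-np.sin(th)*ly,c[1]+np.sin(th)*lx+np.cos(th)*ly,z,np.degrees(th)+rel)
def loc():
    s=bot.read_state(); d=s['tool_pos'][:2]-C0; print("local",np.cos(TH)*d[0]+np.sin(TH)*d[1],-np.sin(TH)*d[0]+np.cos(TH)*d[1],s['tool_pos'][2],"F",s['wrist_force'])
E
python3 -c "
from h import *
gl(-.112,0,.225)"
```

```text
d [-0.3102  0.2139 -0.3   ] roll -0.0 now [ 0.4236 -0.1327  0.0749] yaw -9.0 rows>= 5.8
```

Emit:
servo_tool([
  {"hand":1,"x":0,"y":0,"z":-0.05,"roll":0},
  {"hand":1,"x":0,"y":0,"z":-0.12,"roll":0},
  {"hand":1,"x":0,"y":0,"z":-0.2,"roll":0},
  {"hand":1,"x":0,"y":0,"z":-0.27,"roll":0},
  {"hand":1,"x":0,"y":0,"z":-0.3,"roll":0},
  {"hand":1,"x":-0.06,"y":0.04,"z":-0.3,"roll":0},
  {"hand":1,"x":-0.12,"y":0.08,"z":-0.3,"roll":0},
  {"hand":1,"x":-0.18,"y":0.12,"z":-0.3,"roll":0},
  {"hand":1,"x":-0.25,"y":0.17,"z":-0.3,"roll":0},
  {"hand":1,"x":-0.31,"y":0.213,"z":-0.3,"roll":0},
])

```text
time: 4.63
tool_pos: [0.5048, -0.3039, 0.2234]
tcp_rot: [2.389, 2.04, 0.0]
wrist_force: [0.7, 0.4, -0.9]
width: 0.335
grip_force: 34.3
```

Emit:
servo_tool([
  {"hand":1,"x":0,"y":0,"z":0,"roll":0},
  {"hand":1,"x":0,"y":0,"z":0.06,"roll":0},
  {"hand":1,"x":0,"y":0,"z":0.12,"roll":0},
  {"hand":1,"x":0,"y":0,"z":0.18,"roll":0},
  {"hand":1,"x":0,"y":0,"z":0.24,"roll":0},
  {"hand":1,"x":0,"y":0,"z":0.285,"roll":0},
  {"hand":1,"x":0,"y":0,"z":0.285,"roll":0},
  {"hand":1,"x":0,"y":0,"z":0.285,"roll":0},
])

```text
time: 5.3
tool_pos: [0.5032, -0.3014, 0.0795]
tcp_rot: [-2.387, -2.038, 0.001]
wrist_force: [-1.4, -0.3, -1.0]
width: 0.335
grip_force: 36.5
```

```bash
python3 -c "
from h import *
loc();gl(-.042,0,.081)
im=read_camera('wrist');im2=read_camera('side');im3=read_camera('top')
a=cv2.resize(im[80:280,140:400,::-1],(520,400),interpolation=cv2.INTER_CUBIC)
b=cv2.resize(im2[165:255,170:240,::-1],(280,360),interpolation=cv2.INTER_CUBIC)
o=np.zeros((400,800,3),np.uint8);o[:,:520]=a;o[:360,520:]=b
cv2.imwrite('pics/m1.png',o)
loc()"
```

```text
local -0.1111359025751026 0.0019271532559875237 0.07946284132723933 F [-1.3642 -0.2955 -0.9719]
d [ 0.1383  0.0038 -0.0029] roll -0.0001 now [ 0.5032 -0.3014  0.0795] yaw -9.02 rows>= 1.7
local -0.11196431853958957 9.055347260865723e-05 0.08193677255850017 F [ 0.0472 -0.135  -0.5393]
```

View pics/m1.png

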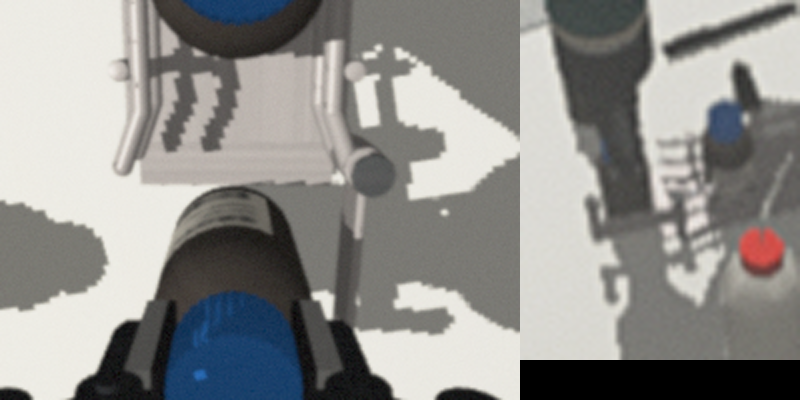

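The view shows the held bottle centred on the lane: its body is at column ~237, between rails at ~150 and ~322. The gate stands clear, with the hinge pin at (373,172). I'll insert it.

Emit:
servo_tool([
  {"hand":1,"x":0.018,"y":0,"z":0,"roll":0},
  {"hand":1,"x":0.036,"y":0,"z":0,"roll":0},
  {"hand":1,"x":0.054,"y":0,"z":0,"roll":0},
  {"hand":1,"x":0.072,"y":0,"z":0,"roll":0},
  {"hand":1,"x":0.084,"y":0,"z":0,"roll":0},
  {"hand":1,"x":0.084,"y":0,"z":0,"roll":0},
])

```text
time: 5.95
tool_pos: [0.5109, -0.2588, 0.0808]
tcp_rot: [-2.387, -2.042, -0.0]
wrist_force: [-0.4, -0.2, -1.2]
width: 0.332
grip_force: 36.5
```

Emit:
servo_tool([
  {"hand":1,"x":0.009,"y":0,"z":0,"roll":0},
  {"hand":1,"x":0.018,"y":0,"z":0,"roll":0},
  {"hand":1,"x":0.027,"y":0,"z":0,"roll":0},
  {"hand":1,"x":0.036,"y":0,"z":0,"roll":0},
  {"hand":1,"x":0.045,"y":0,"z":0,"roll":0},
  {"hand":1,"x":0.054,"y":0,"z":0,"roll":0},
  {"hand":1,"x":0.054,"y":0,"z":0,"roll":0},
])

```text
time: 6.53
tool_pos: [0.5151, -0.2331, 0.0807]
tcp_rot: [-2.388, -2.04, -0.001]
wrist_force: [0.5, -0.0, -1.6]
width: 0.337
grip_force: 36.6
```

```bash
python3 -c "
from h import *
loc()
im=read_camera('wrist');cv2.imwrite('w3.png',im[:,:,::-1]);loc()"
```

```text
local -0.04185748973907624 0.0008267023169580019 0.08071514388955979 F [ 0.4721 -0.0089 -1.6321]
local -0.042049566601498486 0.0008827965554555461 0.08066930141615199 F [-0.2829 -0.1404 -1.1687]
```

Emit:
servo_tool([
  {"hand":1,"x":0,"y":0,"z":0.004,"roll":0},
  {"hand":1,"x":0,"y":0,"z":0.005,"roll":0},
  {"hand":1,"x":0,"y":0,"z":0.005,"roll":0},
  {"hand":-0.5,"x":0,"y":0,"z":0.005,"roll":0},
  {"hand":-0.5,"x":0,"y":0,"z":0.005,"roll":0},
  {"hand":-0.5,"x":0,"y":0,"z":0.005,"roll":0},
  {"hand":-0.5,"x":0,"y":0,"z":0.005,"roll":0},
  {"hand":-0.5,"x":0,"y":0,"z":0.005,"roll":0},
  {"hand":-0.5,"x":0,"y":0,"z":-0.05,"roll":0},
  {"hand":-0.5,"x":0,"y":0,"z":-0.12,"roll":0},
])

```text
time: 7.42
tool_pos: [0.5119, -0.2324, 0.1375]
tcp_rot: [-2.383, -2.035, 0.005]
wrist_force: [0.3, -0.0, -0.7]
width: 0.748
grip_force: 0.0
```

```bash
python3 -c "
from h import *
loc();go(.3808,-.288,.15,-9);go(.3808,-.288,.074,-9)"
```

```text
local -0.041669327020290865 0.004093160562781525 0.13751514156398026 F [ 0.3352 -0.0323 -0.6639]
d [-0.1508 -0.2418 -0.0234] roll -0.0001 now [ 0.5119 -0.2324  0.1375] yaw -9.02 rows>= 3.4
d [-0.1512 -0.2406  0.1286] roll -0.0001 now [ 0.5119 -0.2324  0.1375] yaw -9.02 rows>= 3.7
```

Emit:
servo_tool([
  {"hand":-1,"x":0,"y":0,"z":-0.04,"roll":0},
  {"hand":-1,"x":-0.05,"y":-0.08,"z":-0.04,"roll":0},
  {"hand":-1,"x":-0.1,"y":-0.16,"z":-0.04,"roll":0},
  {"hand":-1,"x":-0.15,"y":-0.248,"z":-0.04,"roll":0},
  {"hand":-1,"x":-0.15,"y":-0.248,"z":-0.04,"roll":0},
  {"hand":-1,"x":-0.15,"y":-0.248,"z":0.02,"roll":0},
  {"hand":-1,"x":-0.15,"y":-0.248,"z":0.08,"roll":0},
  {"hand":-1,"x":-0.15,"y":-0.248,"z":0.128,"roll":0},
  {"hand":-1,"x":-0.15,"y":-0.248,"z":0.128,"roll":0},
  {"hand":-1,"x":-0.15,"y":-0.248,"z":0.128,"roll":0},
])

```text
time: 8.25
tool_pos: [0.3797, -0.2877, 0.0757]
tcp_rot: [-2.386, -2.038, 0.001]
wrist_force: [0.9, 0.1, 2.0]
width: 1.0
grip_force: 0.0
```

Emit:
servo_tool([
  {"hand":1,"x":0,"y":0,"z":0,"roll":0},
  {"hand":1,"x":0,"y":0,"z":0,"roll":0},
  {"hand":1,"x":0,"y":0,"z":0,"roll":0},
  {"hand":1,"x":0,"y":0,"z":0,"roll":0},
  {"hand":1,"x":0,"y":0,"z":0,"roll":0},
  {"hand":1,"x":0,"y":0,"z":0,"roll":0},
  {"hand":1,"x":0,"y":0,"z":0,"roll":0},
  {"hand":1,"x":0,"y":0,"z":0,"roll":0},
  {"hand":1,"x":0,"y":0,"z":0,"roll":0},
  {"hand":1,"x":0,"y":0,"z":0,"roll":0},
], grip_force=35)

```text
time: 9.08
tool_pos: [0.3817, -0.2893, 0.0781]
tcp_rot: [2.387, 2.039, 0.001]
wrist_force: [0.2, 0.9, 6.1]
width: 0.335
grip_force: 34.6
```

```bash
python3 -c "
from h import *
loc();gl(-.112,0.001,.225);gl(-.112,0.001,.081)"
```

```text
local -0.11818602767385394 0.12379099729146528 0.07807631548911845 F [0.187  0.8732 6.0609]
d [ 0.0121  0.2461 -0.2934] roll -0.0 now [ 0.3817 -0.2893  0.0781] yaw -9.01 rows>= 4.6
d [ 0.0124  0.2456 -0.0054] roll -0.0 now [ 0.3817 -0.2893  0.0781] yaw -9.01 rows>= 2.9
```

Emit:
servo_tool([
  {"hand":1,"x":0,"y":0,"z":-0.012,"roll":0},
  {"hand":1,"x":0.004,"y":0.05,"z":-0.012,"roll":0},
  {"hand":1,"x":0.008,"y":0.1,"z":-0.012,"roll":0},
  {"hand":1,"x":0.012,"y":0.15,"z":-0.012,"roll":0},
  {"hand":1,"x":0.012,"y":0.2,"z":-0.012,"roll":0},
  {"hand":1,"x":0.012,"y":0.23,"z":-0.012,"roll":0},
  {"hand":1,"x":0.012,"y":0.246,"z":-0.012,"roll":0},
  {"hand":1,"x":0.012,"y":0.246,"z":-0.012,"roll":0},
  {"hand":1,"x":0.012,"y":0.246,"z":-0.012,"roll":0},
])

```text
time: 9.83
tool_pos: [0.5025, -0.3015, 0.0823]
tcp_rot: [-2.387, -2.039, 0.001]
wrist_force: [-0.0, -0.4, -1.4]
width: 0.336
grip_force: 34.9
```

```bash
python3 -c "
from h import *
loc();read_camera('side');loc();im=read_camera('wrist');loc();gl(-.042,.001,.081)
cv2.imwrite('pics/m2.png',cv2.resize(im[80:280,140:400,::-1],(520,400),interpolation=cv2.INTER_CUBIC))"
```

```text
local -0.11141899507254076 0.00264462279064423 0.08226016369509032 F [-0.0296 -0.3899 -1.3574]
local -0.11143275552354578 0.003177023045503602 0.08221887570358097 F [ 0.0823  1.0953 -1.1035]
local -0.11149924921412771 0.0033197897819924604 0.0822838348582968 F [ 0.0548  0.4335 -0.5179]
d [0.139  0.0046 0.0026] roll -0.0002 now [ 0.5018 -0.3015  0.0823] yaw -9.03 rows>= 1.7
```

View pics/m2.png

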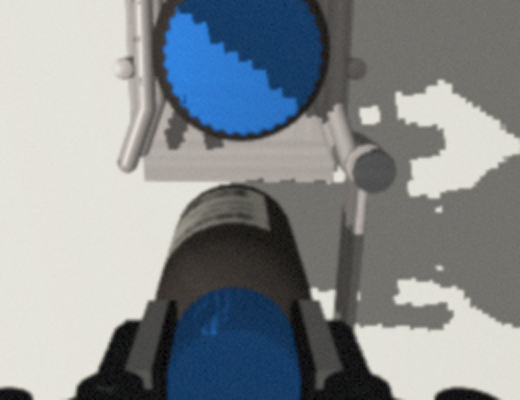

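The second bottle is aligned to within about 2 mm (body at column ~237, lane centre ~240, previous cap at (242,55)). I'll correct by +2 mm and insert.

Emit:
servo_tool([
  {"hand":1,"x":0,"y":0.004,"z":0,"roll":0},
  {"hand":1,"x":0.015,"y":0.004,"z":0,"roll":0},
  {"hand":1,"x":0.03,"y":0.004,"z":0,"roll":0},
  {"hand":1,"x":0.045,"y":0.004,"z":0,"roll":0},
  {"hand":1,"x":0.055,"y":0.004,"z":0,"roll":0},
  {"hand":1,"x":0.065,"y":0.004,"z":0,"roll":0},
  {"hand":1,"x":0.075,"y":0.004,"z":0,"roll":0},
  {"hand":1,"x":0.085,"y":0.004,"z":0,"roll":0},
  {"hand":1,"x":0.095,"y":0.004,"z":0,"roll":0},
  {"hand":1,"x":0.095,"y":0.004,"z":0,"roll":0},
])

```text
time: 10.77
tool_pos: [0.5128, -0.2543, 0.0827]
tcp_rot: [-2.388, -2.04, -0.001]
wrist_force: [0.3, -0.1, -1.7]
width: 0.33
grip_force: 35.0
```

Emit:
servo_tool([
  {"hand":1,"x":0.008,"y":0,"z":0,"roll":0},
  {"hand":1,"x":0.016,"y":0,"z":0,"roll":0},
  {"hand":1,"x":0.024,"y":0,"z":0,"roll":0},
  {"hand":1,"x":0.032,"y":0,"z":0,"roll":0},
  {"hand":1,"x":0.038,"y":0,"z":0,"roll":0},
  {"hand":1,"x":0.042,"y":0,"z":0,"roll":0},
  {"hand":1,"x":0.042,"y":0,"z":0,"roll":0},
])

```text
time: 11.35
tool_pos: [0.516, -0.2341, 0.0827]
tcp_rot: [-2.388, -2.04, -0.0]
wrist_force: [0.5, -1.4, -1.2]
width: 0.332
grip_force: 35.0
```

```bash
python3 -c "
from h import *
loc();read_camera('side');loc();im=read_camera('wrist');loc()
cv2.imwrite('pics/m3.png',cv2.resize(im[:300,60:460,::-1],(800,600),interpolation=cv2.INTER_CUBIC))"
```

```text
local -0.042699550679119305 -0.00013173994883652809 0.08269476233683623 F [ 0.4926 -1.4252 -1.2398]
local -0.04279929653928864 -0.00012043399261206771 0.08264706016873788 F [ 0.4511 -0.3239 -1.4128]
local -0.04289088650451073 -6.92875566171286e-05 0.08259559956569283 F [-0.2562 -0.5723 -1.0353]
```

View pics/m3.png

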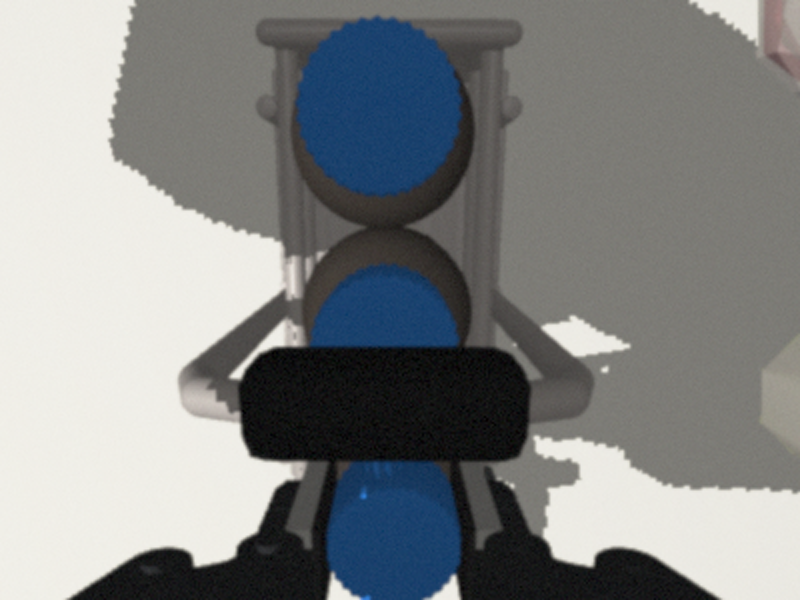

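All three bottles are now in single file: caps at (380,105), (385,310) and (395,530), with the grip spanning (240–530, 404). I'll release the last one and rise.

Emit:
servo_tool([
  {"hand":1,"x":0,"y":0,"z":0.004,"roll":0},
  {"hand":1,"x":0,"y":0,"z":0.006,"roll":0},
  {"hand":1,"x":0,"y":0,"z":0.006,"roll":0},
  {"hand":-0.5,"x":0,"y":0,"z":0.006,"roll":0},
  {"hand":-0.5,"x":0,"y":0,"z":0.006,"roll":0},
  {"hand":-0.5,"x":0,"y":0,"z":0.006,"roll":0},
  {"hand":-0.5,"x":0,"y":0,"z":0.006,"roll":0},
  {"hand":-0.5,"x":0,"y":0,"z":0.006,"roll":0},
  {"hand":-0.5,"x":0,"y":0,"z":-0.06,"roll":0},
  {"hand":-0.5,"x":0,"y":0,"z":-0.12,"roll":0},
])

```text
time: 12.28
tool_pos: [0.5139, -0.2335, 0.141]
tcp_rot: [-2.385, -2.036, 0.004]
wrist_force: [0.8, -0.5, 1.1]
width: 0.749
grip_force: 0.0
```

Emit:
servo_tool([
  {"hand":-0.5,"x":0,"y":0,"z":-0.06,"roll":0},
  {"hand":-0.5,"x":0,"y":0,"z":-0.1,"roll":0},
  {"hand":-0.5,"x":0,"y":0,"z":-0.1,"roll":0},
  {"hand":-0.5,"x":0,"y":0,"z":-0.1,"roll":0},
])

```text
time: 12.62
tool_pos: [0.517, -0.2351, 0.1945]
tcp_rot: [2.387, 2.038, 0.002]
wrist_force: [-0.4, -0.2, -1.0]
width: 0.75
grip_force: 0.0
```

```bash
python3 -c "
from h import *
# grip from m3: pose at that time
st=dict(tool_pos=np.array([C0[0]+np.cos(TH)*-.0429,C0[1]+np.sin(TH)*-.0429,.0826]),tcp_rot=np.array([-2.388,-2.04,0]))
C=cam('wrist',st)
for u in (240,385,530): print('grip',atz(C,60+u/2-.25,404/2-.25,.139))
read_camera('wrist');s=bot.read_state();im=read_camera('wrist');np.savez('w4.npz',im=im,**s)
loc();g=1.513
for z in(.16,.056): gl(-.072-.07*np.sin(g),-.037+.07*np.cos(g),z,-139)
C=cam('wrist',s)
f=lambda l:proj(C,[C0[0]+np.cos(TH)*l[0]-np.sin(TH)*l[1],C0[1]+np.sin(TH)*l[0]+np.cos(TH)*l[1],l[2]])
for l in [(0,0,.141),(-.142,-.033,.08),(-.072,-.037,.06)]: print(l,f(l))
g=cv2.cvtColor(im,cv2.COLOR_RGB2GRAY);m=(g<45).astype(np.uint8);m[300:]=0
n,_,S,Cn=cv2.connectedComponentsWithStats(m)
for i in range(1,n):
    if 15<S[i,4]<20000: print(S[i],Cn[i])
"
```

```text
grip [ 0.5011 -0.1883  0.139 ]
grip [ 0.5224 -0.1916  0.139 ]
grip [ 0.5437 -0.195   0.139 ]
local -0.04290549718630675 0.0006755406267086672 0.19141728850419346 F [ 0.1063  0.4491 -0.0926]
d [-0.198   0.0674  0.0626] roll 0.2722 now [ 0.5151 -0.2342  0.1914] yaw -9.01 rows>= 6.8
d [-0.1981  0.0679  0.2706] roll 0.2722 now [ 0.5151 -0.2342  0.1914] yaw -9.01 rows>= 6.8
(0, 0, 0.141) [254.5736 148.3735]
(-0.142, -0.033, 0.08) [289.7663 287.5165]
(-0.072, -0.037, 0.06) [293.9752 211.2606]
[  64   29   46  138 1610] [ 85.8839 100.9435]
[ 221   52   67  145 3527] [259.032  135.0023]
[244  74  10   8  26] [249.1923  77.1154]
[258  77  10   8  25] [263.28  80.68]
[  0  90  13  34 207] [  3.6715 111.2319]
[440 224   9  25  59] [444.0678 237.6441]
[  53  236  138   64 3082] [143.8913 280.9844]
[ 323  236  142   64 3128] [370.0796 281.0854]
[450 269   8  17  42] [452.7619 277.3333]
[286 282  10  11  62] [290.1613 286.1613]
```

Emit:
servo_tool([
  {"hand":-0.3,"x":-0.05,"y":0.02,"z":0,"roll":0.039},
  {"hand":-0.3,"x":-0.1,"y":0.04,"z":0,"roll":0.078},
  {"hand":-0.3,"x":-0.15,"y":0.055,"z":0,"roll":0.117},
  {"hand":-0.3,"x":-0.198,"y":0.0675,"z":0.02,"roll":0.156},
  {"hand":-0.3,"x":-0.198,"y":0.0675,"z":0.04,"roll":0.195},
  {"hand":-0.3,"x":-0.198,"y":0.0675,"z":0.06,"roll":0.234},
  {"hand":-0.3,"x":-0.198,"y":0.0675,"z":0.06,"roll":0.272},
  {"hand":-0.3,"x":-0.198,"y":0.0675,"z":0.06,"roll":0.272},
  {"hand":-0.3,"x":-0.198,"y":0.0675,"z":0.06,"roll":0.272},
])

```text
time: 13.47
tool_pos: [0.5327, -0.337, 0.1605]
tcp_rot: [-3.016, -0.871, 0.004]
wrist_force: [-1.1, 0.1, 0.5]
width: 0.647
grip_force: 0.0
```

```bash
python3 -c "
from h import *
read_camera('side')
loc();g=1.513
gl(-.072-.07*np.sin(g),-.037+.07*np.cos(g),.056,-139); print(bot.read_state()['q'])"
```

```text
local -0.14183810050758788 -0.0332682637730615 0.16132473913854786 F [0.1155 0.4405 0.5753]
d [-0.0003  0.0001  0.2107] roll 0.0012 now [ 0.5332 -0.3372  0.1613] yaw -57.78 rows>= 2.5
[-0.6034  0.2341  1.7736  0.      1.1363  0.405 ]
```

Emit:
servo_tool([
  {"hand":-0.3,"x":0,"y":0,"z":0.06,"roll":0},
  {"hand":-0.3,"x":0,"y":0,"z":0.12,"roll":0},
  {"hand":-0.3,"x":0,"y":0,"z":0.17,"roll":0},
  {"hand":-0.3,"x":0,"y":0,"z":0.21,"roll":0},
  {"hand":-0.3,"x":0,"y":0,"z":0.21,"roll":0},
  {"hand":0.4,"x":0,"y":0,"z":0.21,"roll":0},
  {"hand":0.4,"x":0,"y":0,"z":0.21,"roll":0},
  {"hand":1,"x":0,"y":0,"z":0.21,"roll":0},
  {"hand":1,"x":0,"y":0,"z":0.21,"roll":0},
  {"hand":1,"x":0,"y":0,"z":0.21,"roll":0},
], grip_force=20)

```text
time: 14.35
tool_pos: [0.5352, -0.3387, 0.0601]
tcp_rot: [3.017, 0.866, 0.004]
wrist_force: [0.0, 0.2, 4.3]
width: 0.102
grip_force: 20.8
```

Emit:
servo_tool([
  {"hand":1,"x":0,"y":0,"z":0,"roll":0},
  {"hand":1,"x":0,"y":0,"z":0,"roll":0},
  {"hand":1,"x":0,"y":0,"z":0,"roll":0},
  {"hand":1,"x":0,"y":0,"z":0,"roll":0},
])

```text
time: 14.68
tool_pos: [0.5352, -0.3387, 0.06]
tcp_rot: [3.017, 0.866, 0.004]
wrist_force: [0.0, 0.4, 5.9]
width: 0.104
grip_force: 21.0
```

```bash
python3 -c "
from h import *
loc(); print(bot.read_state()['width']*85)
s=bot.read_state();M=R.from_rotvec([-3.016,-.871,0]).as_matrix()
def W(g): 
    l=(-.072-.07*np.sin(g),-.037+.07*np.cos(g)); return np.array([C0[0]+np.cos(TH)*l[0]-np.sin(TH)*l[1],C0[1]+np.sin(TH)*l[0]+np.cos(TH)*l[1],0])
for g in np.arange(1.513,-.09,-.0841): print(round(g,2),(M.T@(W(g)-W(1.513)))[:2]/.5)
"
```

```text
local -0.14305247487732195 -0.03552164861509613 0.060028525116132936 F [0.0019 0.4343 5.9131]
8.80578781866783
1.51 [0. 0.]
1.43 [-0.008  -0.0086]
1.34 [-0.0153 -0.0178]
1.26 [-0.0218 -0.0277]
1.18 [-0.0274 -0.038 ]
1.09 [-0.0322 -0.0488]
1.01 [-0.036  -0.0599]
0.92 [-0.0389 -0.0713]
0.84 [-0.0408 -0.0829]
0.76 [-0.0417 -0.0947]
0.67 [-0.0417 -0.1064]
0.59 [-0.0406 -0.1182]
0.5 [-0.0386 -0.1298]
0.42 [-0.0356 -0.1411]
0.34 [-0.0316 -0.1522]
0.25 [-0.0268 -0.1629]
0.17 [-0.021  -0.1732]
0.08 [-0.0144 -0.183 ]
-0.0 [-0.0071 -0.1921]
-0.08 [ 0.0011 -0.2007]
```

Emit:
servo_tool([
  {"hand":1,"x":-0.008,"y":-0.009,"z":0,"roll":0},
  {"hand":1,"x":-0.015,"y":-0.018,"z":0,"roll":0},
  {"hand":1,"x":-0.022,"y":-0.028,"z":0,"roll":0},
  {"hand":1,"x":-0.027,"y":-0.038,"z":0,"roll":0},
  {"hand":1,"x":-0.032,"y":-0.049,"z":0,"roll":0},
  {"hand":1,"x":-0.036,"y":-0.06,"z":0,"roll":0},
  {"hand":1,"x":-0.039,"y":-0.071,"z":0,"roll":0},
  {"hand":1,"x":-0.041,"y":-0.083,"z":0,"roll":0},
  {"hand":1,"x":-0.042,"y":-0.095,"z":0,"roll":0},
  {"hand":1,"x":-0.042,"y":-0.106,"z":0,"roll":0},
])

```text
time: 15.52
tool_pos: [0.4883, -0.3055, 0.0597]
tcp_rot: [3.016, 0.865, 0.002]
wrist_force: [-2.1, -4.3, 7.1]
width: 0.105
grip_force: 21.3
```

```bash
python3 -c "
from h import *
loc();s=bot.read_state();print(s['width']*85,s['torque'])
for g in (.67,0): gl(-.072-.07*np.sin(g),-.037+.07*np.cos(g),.058,-139)"
```

```text
local -0.11750658353187575 0.016033290823948318 0.05971727118204441 F [-2.1359 -4.3124  7.0998]
8.902096820334435 [-0.5589  0.2977 -0.1909]
d [-0.0001 -0.0055  0.0034] roll 0.0001 now [ 0.4883 -0.3055  0.0597] yaw -57.99 rows>= 0.1
d [ 0.0341 -0.091   0.0031] roll 0.0001 now [ 0.4883 -0.3055  0.0597] yaw -57.99 rows>= 1.2
```

Emit:
servo_tool([
  {"hand":1,"x":0.001,"y":-0.012,"z":0,"roll":0},
  {"hand":1,"x":0.003,"y":-0.024,"z":0,"roll":0},
  {"hand":1,"x":0.006,"y":-0.035,"z":0,"roll":0},
  {"hand":1,"x":0.01,"y":-0.046,"z":0,"roll":0},
  {"hand":1,"x":0.015,"y":-0.057,"z":0,"roll":0},
  {"hand":1,"x":0.021,"y":-0.067,"z":0,"roll":0},
  {"hand":1,"x":0.027,"y":-0.077,"z":0,"roll":0},
  {"hand":1,"x":0.034,"y":-0.086,"z":0,"roll":0},
  {"hand":1,"x":0.036,"y":-0.089,"z":0,"roll":0},
  {"hand":1,"x":0.036,"y":-0.089,"z":0,"roll":0},
])

```text
time: 16.35
tool_pos: [0.481, -0.2574, 0.0596]
tcp_rot: [3.016, 0.866, 0.004]
wrist_force: [0.9, -1.8, 5.8]
width: 0.102
grip_force: 21.2
```

```bash
python3 -c "
from h import *
read_camera('side');loc();s=bot.read_state();print(s['width']*85,s['torque'])
for g in (0,-.08): gl(-.072-.07*np.sin(g),-.037+.07*np.cos(g),.058,-139)"
```

```text
local -0.07125128530965684 0.030802442857012495 0.05956332762688916 F [ 1.3393 -1.1892  6.5676]
8.99312977098973 [-0.2195 -0.0956 -0.0535]
d [-0.0043 -0.0018  0.0031] roll 0.0002 now [ 0.4809 -0.2575  0.0596] yaw -57.96 rows>= 0.1
d [ 0.0034 -0.0099  0.0031] roll 0.0002 now [ 0.4809 -0.2575  0.0596] yaw -57.96 rows>= 0.1
```

Emit:
servo_tool([
  {"hand":1,"x":0.002,"y":-0.0025,"z":0,"roll":0},
  {"hand":1,"x":0.005,"y":-0.005,"z":0,"roll":0},
  {"hand":1,"x":0.005,"y":-0.005,"z":0,"roll":0},
])

```text
time: 16.65
tool_pos: [0.4812, -0.2557, 0.0596]
tcp_rot: [3.014, 0.867, 0.002]
wrist_force: [-1.3, -7.1, 6.4]
width: 0.107
grip_force: 21.2
```

```bash
python3 -c "
from h import *
loc();read_camera('side');loc()"
```

```text
local -0.06944782009332112 0.030797334424226892 0.05959980917710965 F [-1.3093 -7.0888  6.4372]
local -0.06946649924623394 0.03075305061552383 0.059625441932219636 F [-1.6188 -6.2006  5.4012]
```

Emit:
servo_tool([
  {"hand":0.3,"x":0.005,"y":-0.005,"z":0,"roll":0},
  {"hand":-0.3,"x":0.005,"y":-0.005,"z":0,"roll":0},
  {"hand":-0.3,"x":0.005,"y":-0.005,"z":0,"roll":0},
  {"hand":-0.3,"x":0.005,"y":-0.005,"z":0,"roll":0},
  {"hand":-0.3,"x":0.005,"y":-0.005,"z":-0.06,"roll":0},
  {"hand":-0.3,"x":0.005,"y":-0.005,"z":-0.14,"roll":0},
  {"hand":-0.3,"x":0.005,"y":-0.005,"z":-0.22,"roll":0},
  {"hand":-0.3,"x":0.005,"y":-0.005,"z":-0.3,"roll":0},
  {"hand":-0.3,"x":0.005,"y":-0.005,"z":-0.36,"roll":0},
  {"hand":-0.3,"x":0.005,"y":-0.005,"z":-0.36,"roll":0},
])

```text
time: 17.53
tool_pos: [0.485, -0.2517, 0.2462]
tcp_rot: [3.01, 0.865, 0.015]
wrist_force: [1.8, -0.7, 1.4]
width: 0.648
grip_force: 0.0
```

```bash
python3 -c "
from h import *
read_camera('side')
loc();gl(0,0,.24,-180)"
```

```text
local -0.06439314642076994 0.02918026179727483 0.24258797351750402 F [ 0.2458  0.6872 -0.7129]
d [ 0.1286 -0.0589  0.0053] roll 0.228 now [ 0.4836 -0.2509  0.2426] yaw -57.96 rows>= 5.7
```

Emit:
servo_tool([
  {"hand":-0.3,"x":0.03,"y":-0.01,"z":0,"roll":0.039},
  {"hand":-0.3,"x":0.06,"y":-0.02,"z":0,"roll":0.078},
  {"hand":-0.3,"x":0.09,"y":-0.04,"z":0,"roll":0.117},
  {"hand":-0.3,"x":0.129,"y":-0.06,"z":0,"roll":0.156},
  {"hand":-0.3,"x":0.129,"y":-0.06,"z":0,"roll":0.195},
  {"hand":-0.3,"x":0.129,"y":-0.06,"z":0,"roll":0.228},
  {"hand":-0.3,"x":0.129,"y":-0.06,"z":0,"roll":0.228},
  {"hand":-0.3,"x":0.129,"y":-0.06,"z":0,"roll":0.228},
])

```text
time: 18.25
tool_pos: [0.5189, -0.1895, 0.2358]
tcp_rot: [-3.131, 0.242, 0.005]
wrist_force: [0.0, -0.7, -0.9]
width: 0.653
grip_force: 0.0
```

```bash
python3 -c "
from h import *
read_camera('wrist')
s=bot.read_state();im=read_camera('wrist');np.savez('w5.npz',im=im,**s);loc();gl(0,0,.116,-180)
print(s['q'])
cv2.imwrite('pics/w5.png',cv2.resize(im[40:280,100:420,::-1],(800,600),interpolation=cv2.INTER_CUBIC))
C=cam('wrist',s)
for l in [(0,.022,.141),(0,-.022,.141),(-.072,.033,.08),(-.072,-.037,.06),(0,0,.141)]: print(l,(proj(C,[C0[0]+np.cos(TH)*l[0]-np.sin(TH)*l[1],C0[1]+np.sin(TH)*l[0]+np.cos(TH)*l[1],l[2]])-[100,40])*2.5)
"
```

```text
local 0.0014236846165720377 0.003488013306991672 0.23660513371261227 F [ 0.2566 -0.5819 -0.295 ]
d [0.0074 0.003  0.2412] roll 0.0006 now [ 0.5193 -0.1899  0.2366] yaw -98.88 rows>= 2.9
[-0.3955  0.0315  1.8597  0.      1.253   1.3296]
(0, 0.022, 0.141) [398.7812 436.5785]
(0, -0.022, 0.141) [399.5622 305.4954]
(-0.072, 0.033, 0.08) [572.5807 409.2042]
(-0.072, -0.037, 0.06) [573.4202 231.8129]
(0, 0, 0.141) [399.1619 372.676 ]
```

View pics/w5.png

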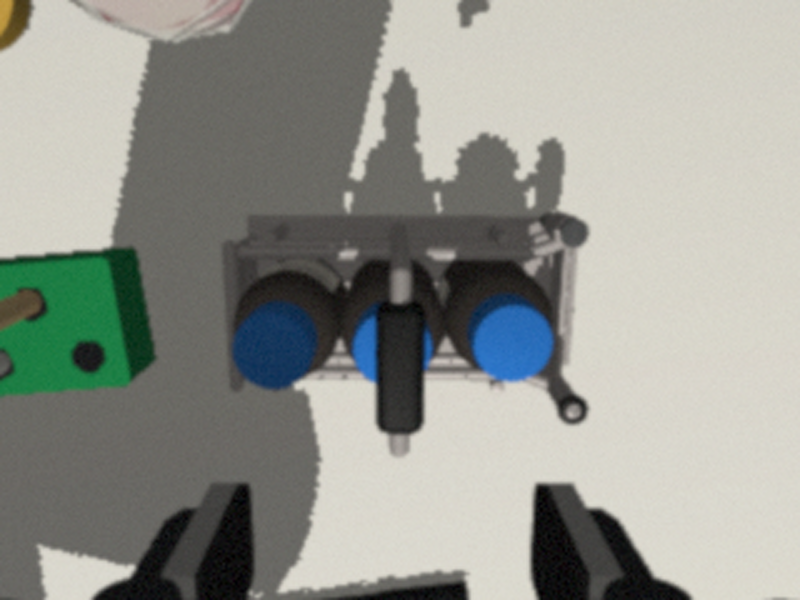

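The view shows the gate shut: the post tip is at (572,409), as predicted for angle 0, and the hinge pin is at (574,232). The three upright caps are at (275,345), (392,340) and (512,338), and the grip is centred at (400,368). Now I'll descend and pinch the grip.

Emit:
servo_tool([
  {"hand":-0.3,"x":0.007,"y":0.003,"z":0,"roll":0},
  {"hand":-0.3,"x":0.007,"y":0.003,"z":0.07,"roll":0},
  {"hand":-0.3,"x":0.007,"y":0.003,"z":0.14,"roll":0},
  {"hand":-0.3,"x":0.007,"y":0.003,"z":0.2,"roll":0},
  {"hand":-0.3,"x":0.007,"y":0.003,"z":0.243,"roll":0},
  {"hand":-0.3,"x":0.007,"y":0.003,"z":0.243,"roll":0},
  {"hand":-0.3,"x":0.007,"y":0.003,"z":0.243,"roll":0},
])

```text
time: 18.93
tool_pos: [0.522, -0.1919, 0.115]
tcp_rot: [-3.131, 0.246, 0.005]
wrist_force: [-0.5, 0.4, 0.7]
width: 0.647
grip_force: 0.0
```

Emit:
servo_tool([
  {"hand":0.3,"x":0,"y":0,"z":0,"roll":0},
  {"hand":0.3,"x":0,"y":0,"z":0,"roll":0},
  {"hand":1,"x":0,"y":0,"z":0,"roll":0},
  {"hand":1,"x":0,"y":0,"z":0,"roll":0},
  {"hand":1,"x":0,"y":0,"z":0,"roll":0},
  {"hand":1,"x":0,"y":0,"z":0,"roll":0},
  {"hand":1,"x":0,"y":0,"z":0,"roll":0},
  {"hand":1,"x":0,"y":0,"z":0,"roll":0},
  {"hand":1,"x":0,"y":0,"z":0,"roll":0},
  {"hand":1,"x":0,"y":0,"z":0,"roll":0},
], grip_force=70)

```text
time: 19.77
tool_pos: [0.5248, -0.1933, 0.1187]
tcp_rot: [3.13, -0.246, 0.007]
wrist_force: [-0.8, -2.2, 6.3]
width: 0.169
grip_force: 71.0
```

```bash
python3 -c "
from h import *
loc();s=bot.read_state();print(s['width']*85,s['torque'],s['grip_force'])"
```

```text
local -0.0009904595718563717 -0.002480813125286572 0.11870444121573168 F [-0.8369 -2.2241  6.257 ]
14.3882929227101 [-0.2572  0.1392 -0.0349] 71.00683450698853
```

Emit:
servo_tool([
  {"hand":1,"x":0,"y":0,"z":-0.004,"roll":0},
  {"hand":1,"x":0,"y":0,"z":-0.01,"roll":0},
  {"hand":1,"x":0,"y":0,"z":-0.018,"roll":0},
  {"hand":1,"x":0,"y":0,"z":-0.028,"roll":0},
  {"hand":1,"x":0,"y":0,"z":-0.04,"roll":0},
  {"hand":1,"x":0,"y":0,"z":-0.053,"roll":0},
  {"hand":1,"x":0,"y":0,"z":-0.067,"roll":0},
  {"hand":1,"x":0,"y":0,"z":-0.08,"roll":0},
  {"hand":1,"x":0,"y":0,"z":-0.09,"roll":0},
  {"hand":1,"x":0,"y":0,"z":-0.095,"roll":0},
])

```text
time: 20.6
tool_pos: [0.5238, -0.1924, 0.1653]
tcp_rot: [3.131, -0.247, 0.003]
wrist_force: [0.8, -1.1, -8.1]
width: 0.169
grip_force: 69.0
```

Emit:
servo_tool([
  {"hand":1,"x":0,"y":0,"z":-0.01,"roll":0},
  {"hand":1,"x":0,"y":0,"z":-0.028,"roll":0},
  {"hand":1,"x":0,"y":0,"z":-0.046,"roll":0},
  {"hand":1,"x":0,"y":0,"z":-0.064,"roll":0},
  {"hand":1,"x":0,"y":0,"z":-0.082,"roll":0},
  {"hand":1,"x":0,"y":0,"z":-0.1,"roll":0},
  {"hand":1,"x":0,"y":0,"z":-0.118,"roll":0},
  {"hand":1,"x":0,"y":0,"z":-0.132,"roll":0},
  {"hand":1,"x":0,"y":0,"z":-0.142,"roll":0},
  {"hand":1,"x":0,"y":0,"z":-0.146,"roll":0},
])

```text
time: 21.43
tool_pos: [0.5237, -0.1924, 0.2381]
tcp_rot: [3.131, -0.247, 0.003]
wrist_force: [1.0, 0.4, -7.2]
width: 0.168
grip_force: 69.0
```

Emit:
servo_tool([
  {"hand":1,"x":0,"y":0,"z":0,"roll":0},
  {"hand":1,"x":0,"y":0,"z":0,"roll":0},
  {"hand":1,"x":0,"y":0,"z":0,"roll":0},
  {"hand":1,"x":0,"y":0,"z":0,"roll":0},
  {"hand":1,"x":0,"y":0,"z":0,"roll":0},
  {"hand":1,"x":0,"y":0,"z":0,"roll":0},
  {"hand":1,"x":0,"y":0,"z":0,"roll":0},
  {"hand":1,"x":0,"y":0,"z":0,"roll":0},
])

```text
time: 22.1
tool_pos: [0.5231, -0.1921, 0.2367]
tcp_rot: [-3.132, 0.247, 0.0]
wrist_force: [-0.3, 0.1, -9.0]
width: 0.173
grip_force: 69.0
```

```bash
python3 -c "
from h import *
loc();s=bot.read_state();print(s['width']*85,s['torque'],s['grip_force'],s['tcp_rot'])
S=cam('side');im=read_camera('side');C=read_camera('wrist')
cv2.imwrite('w6.png',C[:,:,::-1])
h=cv2.cvtColor(im,cv2.COLOR_RGB2HSV);m=((abs(h[...,0].astype(int)-108)<10)&(h[...,1]>110)).astype(np.uint8)
n,_,st,ct=cv2.connectedComponentsWithStats(m)
print([(st[i][4],ct[i]) for i in range(1,n) if st[i][4]>8])
for lx in(.046,.002,-.042):
  for z in (.12,.22): print(lx,z,proj(S,[C0[0]+np.cos(TH)*lx,C0[1]+np.sin(TH)*lx,z]))
# wrist: caps & grip before/after (fixed relative to tool?)
h=cv2.cvtColor(C,cv2.COLOR_RGB2HSV);m=((abs(h[...,0].astype(int)-108)<10)&(h[...,1]>120)).astype(np.uint8)
n,_,st,ct=cv2.connectedComponentsWithStats(m);print([(st[i],ct[i]) for i in range(1,n) if st[i][4]>40])
"
```

```text
local -0.00011415470459218244 -0.0006260115962358993 0.23665974398952236 F [-0.3154  0.1104 -9.0159]
14.721015871819283 [-0.0302 -0.0531  0.0032] 68.95717978477478 [-3.1318  0.2469  0.0003]
[(np.int32(36), array([240.25  , 165.8333])), (np.int32(51), array([213., 172.])), (np.int32(343), array([214.5044, 275.9096])), (np.int32(30), array([ 46.4667, 269.0667])), (np.int32(52), array([171.2692, 273.6923])), (np.int32(11), array([196.3636, 292.    ]))]
0.046 0.12 [239.6864 186.3819]
0.046 0.22 [239.3193 166.514 ]
0.002 0.12 [226.8963 189.4713]
0.002 0.22 [225.7935 169.6463]
-0.042 0.12 [213.9417 192.6004]
-0.042 0.22 [212.0836 172.8211]
[(array([ 300,  202,   58,   61, 2665], dtype=int32), array([328.5902, 232.2278])), (array([ 147,  207,   58,   61, 2656], dtype=int32), array([175.8438, 237.3596])), (array([228, 207,  21,  23, 288], dtype=int32), array([238.8993, 218.1562])), (array([265, 210,  12,  19, 102], dtype=int32), array([270.1471, 218.7255]))]
```

```bash
python3 -c "
from workcell import ticket
print(ticket.finish_job())"
```

```text
the job is handed in; nothing more can be done
None
```

All three bottles stand in single file in the carrier with the gate shut, and the arm is holding the carrier by the bail grip about 12 cm above the bench, steady and level; the job is handed in.

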